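# Push the tea glasses home in the wall box rack

## Task

Two of the six tea glasses have been left standing out on the lowered flap of the wall box. With the fingertips, gently push each of them along the flap into the empty slot in front of it until it stands upright against the pad at the back, so that all six are home and the flap could be shut. Slide them only, do not squeeze, lift or tip them, and leave the lid, the spoon holder and the sugar shaker where they are.

Things in the scene. Friction and masses are not known exactly. Their poses are not given: they have to be found in the camera images.
- box: Fixed wall box of brown wood, slanting front, flap hinged down level in front. Origin: middle of the hinge line at counter level; x points into the box (away from the robot), y left along the hinge, z up. Wooden end boards at y = -280 and 280 mm slope from 20 mm high at x = 0 to 150 mm at x = 150 mm; clear back pane at x = 150 mm, 150 mm high; open from above
- flap (a point): Middle of the upper face of the lowered wooden flap. In box axes it covers x from -196 to 0 mm, y from -286 to 286 mm, top at z = 20 mm, flush with the box's grey floor mat (x from 0 to 150 mm): one smooth level surface. Axes as the box
- rack (a point): Middle of the rack on the floor mat, 111 mm in from the hinge (z = 20 mm; axes as the box). Six alike slots of hard grey silicone, open to the front and above, have their centre lines at y = -170, -102, -34, 34, 102, 170 mm from here. A glass that is home has its centre at x = 0 here
- stop (a point): Foot of the face of the rack's back pads, the stop for the glasses, 138 mm in from the hinge, y = 0, z = 20 mm; axes as the box. Each slot's pad is 45 mm high; its side cheeks are 40 mm high, 60 mm apart, reach 46 mm out from the pad face and flare a little at the mouth, so a home glass sticks out 8 mm past them. Fins of 8 mm part the slots
- glass_1: Clear straight-sided tea glass, 54 mm across, 66 mm tall, 100 to 175 g; origin at the centre of its underside, z up along its axis. The six are alike: any four start home in slots, the other two stand on the lowered flap, each in front of an empty slot (126 to 176 mm short of home, within 10 mm of that slot's centre line)
- glass_2: Clear straight-sided tea glass, 54 mm across, 66 mm tall, 100 to 175 g; origin at the centre of its underside, z up along its axis. The six are alike: any four start home in slots, the other two stand on the lowered flap, each in front of an empty slot (126 to 176 mm short of home, within 10 mm of that slot's centre line)
- glass_3: Clear straight-sided tea glass, 54 mm across, 66 mm tall, 100 to 175 g; origin at the centre of its underside, z up along its axis. The six are alike: any four start home in slots, the other two stand on the lowered flap, each in front of an empty slot (126 to 176 mm short of home, within 10 mm of that slot's centre line)
- glass_4: Clear straight-sided tea glass, 54 mm across, 66 mm tall, 100 to 175 g; origin at the centre of its underside, z up along its axis. The six are alike: any four start home in slots, the other two stand on the lowered flap, each in front of an empty slot (126 to 176 mm short of home, within 10 mm of that slot's centre line)
- glass_5: Clear straight-sided tea glass, 54 mm across, 66 mm tall, 100 to 175 g; origin at the centre of its underside, z up along its axis. The six are alike: any four start home in slots, the other two stand on the lowered flap, each in front of an empty slot (126 to 176 mm short of home, within 10 mm of that slot's centre line)
- glass_6: Clear straight-sided tea glass, 54 mm across, 66 mm tall, 100 to 175 g; origin at the centre of its underside, z up along its axis. The six are alike: any four start home in slots, the other two stand on the lowered flap, each in front of an empty slot (126 to 176 mm short of home, within 10 mm of that slot's centre line)
- teapot_lid: White ceramic teapot lid, 62 mm across, 36 mm high with its knob, lying inside the box at one end beside the slots; origin at the centre of its underside
- spoon_holder: Low steel teaspoon holder with spoons lying in it, 92 by 46 mm (long side along its x), 26 mm high, inside the box at the other end beside the slots; origin at the centre of its underside
- sugar_shaker: Glass sugar shaker with steel top, 62 mm across, 128 mm tall, standing on the counter beside the left end of the flap; origin at the centre of its underside

How it is judged:
By the outcome, as a careful person would: the job done as asked, in the order asked, and still so for the second after the job is handed in, with the robot touching nothing.
It also fails if it takes over 56 s, if anything falls off the work surface, if the arm or the gripper's body presses on something with over 40 N, if the wrist force passes 120 N, or if a joint passes its speed limit or range.

## Robot

A 6-joint arm with a two-finger parallel gripper is mounted at the origin on the work surface. World frame = base frame: x ahead of the robot, y to its left, z up, the work surface at z = 0. Lengths are in mm, angles in rad, forces in N, time in s.
With the tool pointing down it reaches from about 350 to 775 mm from the base axis. Payload 7.3 kg.
Tool frame: the origin (TCP) lies midway between the tips of the shut fingers; the grasp point (between the pads) lies 19 mm behind it; z points along the fingers, y is the line along which they close (so a half turn about z gives the same grasp; the last joint's range is limited). The gripper opens to 92 mm and grips with 3 to 60 N. Pads are 19 mm wide; open, the fingers measure 130 mm over their backs; the gripper's body (75 mm by 190 mm) begins 47 mm behind the grasp point.
Start: joints at [1.189, 0.342, 1.524, -0, 1.275, -0.146], TCP at [122.635, 510.495, 226.741] pointing down, gripper open.
Joint ranges: [-2.53, 2.53], [-0.77, 2.02], [0.04, 2.7], [-1, 4.14], [0.28, 2.66], [-3.11, 3.11]. Speed limits (rad/s): [2.57, 2.57, 3.14, 3.14, 3.14, 3.14].

## Interface

Orientations are given as [roll, pitch, yaw] about the fixed x, y, z axes, in that order (R = Rz(yaw) Ry(pitch) Rx(roll)).
In Python, from plant import bot gives the robot as it stands.
- The arm moves only by the tool servo_tool, never from a script. Its argument "deltas" is a list of rows, each a list of 2 entries, a list of its own where there are three numbers: the shift along the tool's x, y, z in m, then the turn, a rotation vector about the tool's x, y, z in degrees. A call has 1 to 20 rows; each row shifts and turns the commanded pose from where the row before left it, along the tool's axes as they then stand; what a row does not reach is not made up. A row lasts 1/8 s, in which the tool goes at most 62.5 mm and 10.7 degrees, less where a joint would pass 70% of its speed; a pose out of reach is approached as far as the arm can. A call with a gripper value outside its range is refused whole. "fingers" is the opening, from 0 (shut) to 1 (fully open), set as the call begins (left out, the last holds). The fingers move at their own pace and stop on an object; the grip force is fixed at half the most. Time passes only in rows, so rows that do not move let the fingers close. It gives the time, the measured TCP pose, the force, the opening and the grip force at its end, in the units of the state.
- bot.get_obs(): the state, without advancing time (a new reading comes with each control period).
- bot.capture(name): name is "side" or "top" or "wrist"; returns the picture (420x560x3 uint8, red, green, blue); there is no depth.
- bot.camera_model(name): a dict with "mtx" (3x3 intrinsics, pixels), "xyz" and "rotation" of the camera in the world. Camera axes: x right, y down, z forward; pixel columns grow to the right and rows downward; lengths in mm; the calibration is good to about 2 mm. A picture is of the moment at which its call begins: read the wrist's pose just before it. camera_model takes no time and is no camera call; for the wrist camera it gives the pose at the moment of the call.
- bot.close_job(): hands the job in; it is judged then, once.
The state is a dict: "time": time; "joint_positions": joint angles; "dq": joint speeds; "tau": joint torques, N m; "tool_pos": TCP position; "tcp_rot": TCP orientation; "contact_force": force on the tool from outside, world axes, zero at the start; "moment": the same for the moment, N m; "grip_width": finger opening in mm; "finger_force": force on a finger pad.
Only numpy, scipy, OpenCV 4.12 (cv2) and the standard library are available. Lean on these libraries where they do the work, as an engineer would, in place of code of your own. Each camera call takes 0.05 s, during which the arm holds its last target. There are 200 camera calls.

## Working session

There is one attempt and no reset: what is moved stays moved. The work goes in short steps, Python scripts to look and compute and a tool call to move; the robot and the scene stay as the last step left them, time stands still between calls to the robot, and variables do not carry over. Pictures are saved under pics/ and viewed, at most 12 in all, crops included, and the job is handed in when it is done.

Besides the shell and the picture viewer there is one more tool, called after "Emit:" as name(argument=value, ...) on one line, values as JSON. servo_tool: Moves the arm, as the interface text tells. Its arguments: {"type":"object","properties":{"deltas":{"type":"array"},"fingers":{"type":"number"}},"required":["deltas"]}

```bash
mkdir -p pics; ls
python3 - <<'E'
from plant import bot
import cv2,numpy as np
np.set_printoptions(suppress=True,precision=4)
for n in("top","side"):
    cv2.imwrite(f"pics/{n}0.png",bot.capture(n)[:,:,::-1]); m=bot.camera_model(n); print(n,m)
o=bot.get_obs();print(o)
E
```

```text
pics
top {'mtx': array([[400.1519,   0.    , 281.0086],
       [  0.    , 400.1519, 214.9516],
       [  0.    ,   0.    ,   1.    ]]), 'xyz': array([ 356.3852,   75.9005, 1062.269 ]), 'rotation': array([-2.9357,  0.0006, -1.7183])}
side {'mtx': array([[427.0165,   0.    , 280.061 ],
       [  0.    , 427.0165, 203.3774],
       [  0.    ,   0.    ,   1.    ]]), 'xyz': array([  81.2009, -637.0537,  666.8154]), 'rotation': array([-2.2052,  0.0226, -0.5964])}
{'time': 0.1, 'joint_positions': array([ 1.189 ,  0.3427,  1.5249, -0.    ,  1.2754, -0.146 ]), 'dq': array([-0.0004, -0.0012, -0.0035, -0.002 ,  0.0002,  0.0016]), 'tau': array([ -0.    , -43.2002, -24.4697,   0.0717,   0.0526,  -0.0001]), 'tool_pos': array([122.4971, 510.1493, 226.1126]), 'tcp_rot': array([-3.1402, -0.0002,  2.9058]), 'contact_force': array([ 0.1262, -0.1783,  0.1203]), 'moment': array([ 0.0056, -0.002 , -0.0374]), 'finger_force': 0.0, 'grip_width': 92.19204121562636}
```

View pics/top0.png

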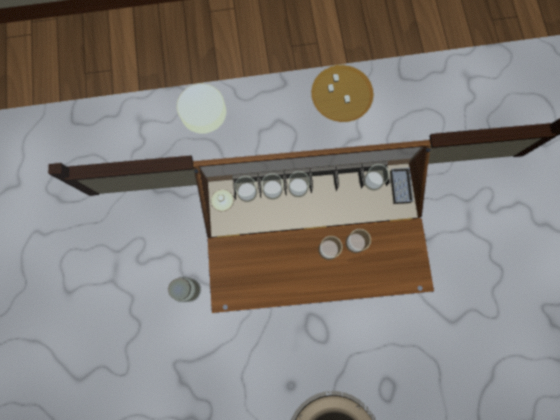

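View pics/side0.png

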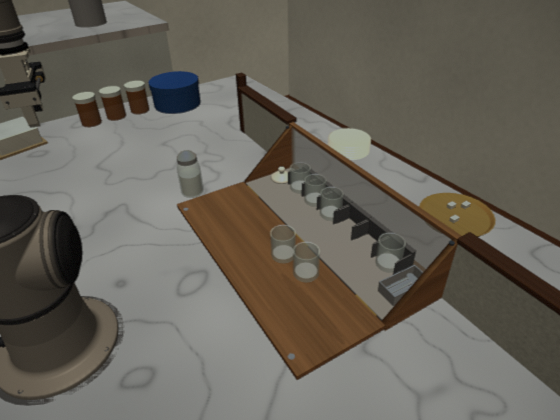

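The top view shows the flap with corners at about (208,238), (420,220), (433,291) and (212,311). Two glasses stand on it at about (331,247) and (358,240). The empty slots are near (323,183) and (348,180), the third and second from the right. The side view agrees, with the glasses at (283,243) and (306,262).

```bash
cat > h.py <<'E'
from plant import bot
import cv2,numpy as np
from scipy.spatial.transform import Rotation as R
np.set_printoptions(suppress=True,precision=2)
def ray(m,uv):
    uv=np.atleast_2d(np.array(uv,float)); d=np.c_[uv,np.ones(len(uv))]@np.linalg.inv(m["mtx"]).T
    return np.array(m["xyz"]),d@R.from_euler("xyz",m["rotation"]).as_matrix().T
def plane(m,uv,z):
    c,d=ray(m,uv); return c+d*((z-c[2])/d[:,2])[:,None]
def two(m1,p1,m2,p2):
    c1,d1=ray(m1,p1);c2,d2=ray(m2,p2);d1,d2=d1[0],d2[0]
    s=np.linalg.lstsq(np.c_[d1,-d2],c2-c1,rcond=None)[0]
    a,b=c1+s[0]*d1,c2+s[1]*d2; return (a+b)/2,np.linalg.norm(a-b)
def project(m,P):
    Rm=R.from_euler("xyz",m["rotation"]).as_matrix(); q=(np.atleast_2d(P)-m["xyz"])@Rm@m["mtx"].T
    return q[:,:2]/q[:,2:]
E
python3 - <<'E'
from h import *
m=bot.camera_model("top")
c=plane(m,[(208,238),(420,220),(433,291),(212,311)],20);print(c)
print("len",np.linalg.norm(np.diff(np.vstack([c,c[:1]]),axis=0),axis=1))
s=bot.camera_model("side")
for a,b in [((212,311),(181,208)),((433,291),(299,376)),((331,242),(283,232)),((358,235),(306,250))]: print(two(m,a,s,b))
print("glass z20..86",plane(m,[(331,247),(358,240)],20),plane(m,[(331,247),(358,240)],86))
w=bot.camera_model("wrist");o=bot.get_obs()
T=R.from_euler("xyz",o["tcp_rot"]).inv(); print("cam in tool",T.apply(w["xyz"]-o["tool_pos"]),(T*R.from_euler("xyz",w["rotation"])).as_matrix(),w["mtx"])
E
```

```text
[[ 538.8   243.47   20.  ]
 [ 504.04 -318.3    20.  ]
 [ 317.98 -310.99   20.  ]
 [ 351.58  253.99   20.  ]]
len [562.84 186.2  565.98 187.52]
(array([353.59, 256.47,   0.96]), np.float64(4.466757867364181))
(array([ 319.15, -313.7 ,   14.62]), np.float64(3.043254038185068))
(array([468.5 , -63.11,  83.59]), np.float64(10.36767415671241))
(array([ 476.57, -132.83,   80.01]), np.float64(9.915382599923955))
glass z20..86 [[ 467.82  -72.33   20.  ]
 [ 475.6  -145.65   20.  ]] [[ 460.77  -62.95   86.  ]
 [ 468.05 -131.62   86.  ]]
cam in tool [  78.38   -0.23 -158.77] [[ 0.   -0.96 -0.29]
 [ 1.    0.   -0.  ]
 [ 0.   -0.29  0.96]] [[359.28   0.   276.51]
 [  0.   359.28 209.25]
 [  0.     0.     1.  ]]
```

The box is turned about -3.5° and everything is in reach. I'll bring the wrist camera above the flap for precise measurement, with the fingers partly open so they can cradle a glass.

Emit:
servo_tool(deltas=[[[-0.0345,-0.0215,0],[0,0,0]],[[-0.0345,-0.0215,0],[0,0,0]],[[-0.0345,-0.0215,0],[0,0,0]],[[-0.0345,-0.0215,0],[0,0,0]],[[-0.0345,-0.0215,0],[0,0,0]],[[-0.0345,-0.0215,0],[0,0,0]],[[-0.0345,-0.0215,0],[0,0,0]],[[-0.0345,-0.0215,0],[0,0,0]],[[-0.0345,-0.0215,0],[0,0,0]],[[-0.0134,-0.0368,0],[0,0,0]],[[-0.0134,-0.0368,0],[0,0,0]],[[-0.0134,-0.0368,0],[0,0,0]],[[-0.0134,-0.0368,0],[0,0,0]],[[-0.0134,-0.0368,0],[0,0,0]],[[-0.0134,-0.0368,0],[0,0,0]],[[-0.0134,-0.0368,0],[0,0,0]],[[-0.0134,-0.0368,0],[0,0,0]],[[-0.0134,-0.0368,0],[0,0,-5]],[[0,0,0],[0,0,-5]],[[0,0,0],[0,0,0]]], fingers=0.26)

```text
time: 2.6
tool_pos: [418.9, -100.7, 226.3]
tcp_rot: [3.141, -0.001, 3.079]
contact_force: [-0.3, 0.7, 0.2]
grip_width: 23.8
finger_force: 0.0
```

Run:
```python
from h import *
o=bot.get_obs();print(o["time"],o["tool_pos"],o["tcp_rot"],o["grip_width"],o["contact_force"])
m=bot.camera_model("wrist");i=bot.capture("wrist");cv2.imwrite("pics/w1.png",i[:,:,::-1])
np.savez("w1.npz",i=i,**m)
```

```text
2.6 [ 418.94 -100.65  226.33] [ 3.14 -0.    3.08] 23.803423961690907 [-0.27  0.69  0.22]
```

View pics/w1.png

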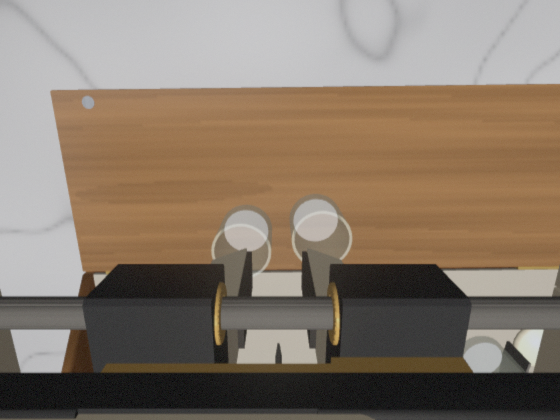

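The wrist view, with the robot side at the top, shows the glass bases at about (246,230) and (316,218) and the rims at about (241,250) and (322,238). The flap's front edge lies along row 88, and its left corner is at (54,91). The hinge is at row 271. I'll take a second view from further back.

Emit:
servo_tool(deltas=[[[0.024,0,0],[0,0,0]],[[0.024,0,0],[0,0,0]],[[0.024,0,0],[0,0,0]],[[0,0,0],[0,0,0]],[[0,0,0],[0,0,0]]])

```text
time: 3.28
tool_pos: [348.1, -96.0, 227.0]
tcp_rot: [-3.141, 0.001, 3.08]
contact_force: [0.3, -0.1, 0.2]
grip_width: 23.7
finger_force: 0.0
```

Run:
```python
from h import *
o=bot.get_obs();print(o["time"],o["tool_pos"],o["tcp_rot"],o["contact_force"])
m=bot.camera_model("wrist");i=bot.capture("wrist")
np.savez("w2.npz",i=i,**m)
cv2.imwrite("pics/w2.png",i[:,:,::-1])
```

```text
3.275 [348.09 -95.96 226.97] [-3.14  0.    3.08] [ 0.32 -0.06  0.2 ]
```

View pics/w2.png

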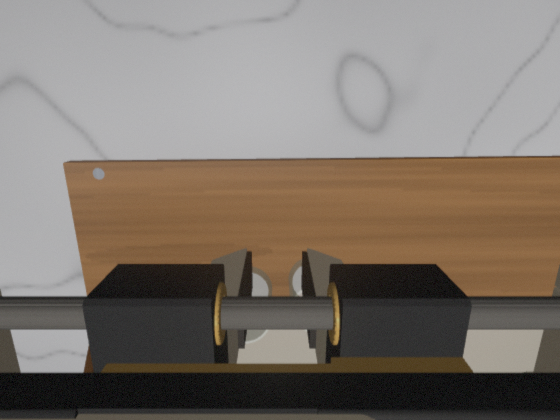

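The second view has the glasses hidden behind the fingers (about rows 270–335), but the flap's front edge is clear at row 160. I'll take one from further forward to see the rack.

Emit:
servo_tool(deltas=[[[-0.035,0,0],[0,0,0]],[[-0.035,0,0],[0,0,0]],[[-0.035,0,0],[0,0,0]],[[-0.035,0,0],[0,0,0]],[[-0.035,0,0],[0,0,0]],[[-0.035,0,0],[0,0,0]],[[0,0,0],[0,0,0]],[[0,0,0],[0,0,0]]])

```text
time: 4.32
tool_pos: [556.7, -108.5, 226.0]
tcp_rot: [3.141, -0.002, 3.081]
contact_force: [-0.2, -1.0, 0.1]
grip_width: 24.1
finger_force: 0.0
```

Run:
```python
from h import *
o=bot.get_obs();print(o["time"],o["tool_pos"],o["tcp_rot"],o["contact_force"])
m=bot.camera_model("wrist");i=bot.capture("wrist")
np.savez("w3.npz",i=i,**m)
cv2.imwrite("pics/w3.png",cv2.resize(i[:300,:,::-1],(800,429)))
```

```text
4.325 [ 556.68 -108.52  225.99] [ 3.14 -0.    3.08] [-0.19 -0.97  0.1 ]
```

View pics/w3.png

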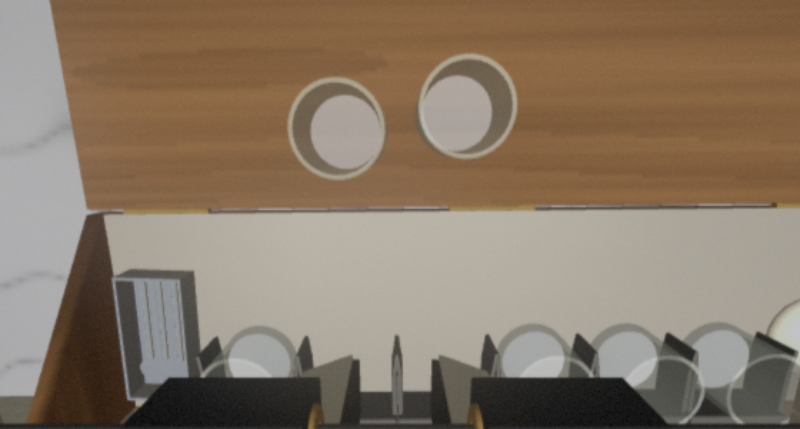

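The forward view (shown at ×1.4286) shows the flap glasses with rims at about (337,128) and (467,106) and base discs at (347,132) and (455,114). The hinge line is at row 208–211. The fin between the two empty slots has its tip at (397,335). Base discs of the home glasses sit near (261,362), (533,361), (628,361) and (718,360).

```bash
cat > meas.py <<'E'
from h import *
def load(f):
    d=np.load(f); return d["i"],{k:d[k] for k in("mtx","xyz","rotation")}
def ell(i,win,lo):  # largest low-saturation bright blob in window
    x0,y0,x1,y1=win; c=cv2.resize(i[y0:y1,x0:x1],None,fx=4,fy=4,interpolation=cv2.INTER_CUBIC)
    h=cv2.cvtColor(c,cv2.COLOR_RGB2HSV); m=((h[...,1]<lo[0])&(h[...,2]>lo[1])).astype(np.uint8)
    m=cv2.morphologyEx(m,cv2.MORPH_OPEN,np.ones((lo[2],lo[2])))
    k=max(cv2.findContours(m,cv2.RETR_EXTERNAL,cv2.CHAIN_APPROX_NONE)[0],key=cv2.contourArea)
    e=cv2.fitEllipse(cv2.convexHull(k)); return np.array(e[0])/4+[x0-.375,y0-.375],np.array(e[1])/4
E
python3 - <<'E'
from meas import *
i,m=load("w3.npz")
h=cv2.cvtColor(i,cv2.COLOR_RGB2HSV)
for p in[(243,92),(319,80),(212,92),(255,100),(205,90),(342,60),(300,30),(331,50)]: print(p,h[p[1],p[0]])
for n,w in(("R",(195,45,278,135)),("L",(285,30,370,119))):
    b,bs=ell(i,w,(45,135,13)); r,rs=ell(i,w,(90,90,1))
    print(n,"base",b,bs,plane(m,b,20),"rim",r,rs,plane(m,r,86), "rim dia",rs/359.28*(m["xyz"][2]-86))
# hinge / flap edge
q=lambda p:np.array(p)/1.4286
H=plane(m,[q((330,210)),q((655,207))],20);print("hinge",H)
F=plane(m,[q((53,0)),q((88,208))],20);print("flap right edge",F)
i1,m1=load("w1.npz");print("front edge w1",plane(m1,[(60,90),(54,91),(540,85)],20))
print("fin tip",plane(m,q((397,335)),60),"homes",plane(m,[q((261,362)),q((533,361)),q((628,361)),q((718,360))],22))
E
```

```text
(243, 92) [ 14  23 169]
(319, 80) [ 15  21 171]
(212, 92) [ 17  71 111]
(255, 100) [ 15  23 174]
(205, 90) [ 17  70 117]
(342, 60) [ 17  70 113]
(300, 30) [ 14 133 134]
(331, 50) [ 18  78 108]
R base [242.69  92.39] [50.52 53.88] [[ 467.11 -135.78   20.  ]] rim [235.26  89.48] [68.89 73.21] [[ 466.67 -135.66   86.  ]] rim dia [57.3 60.9]
L base [318.54  79.17] [50.64 54.37] [[459.52 -62.3   20.  ]] rim [326.2   74.36] [69.93 76.28] [[459.8  -63.75  86.  ]] rim dia [58.17 63.45]
hinge [[ 518.55 -152.1    20.  ]
 [ 530.33   76.51   20.  ]]
flap right edge [[ 376.78 -314.18   20.  ]
 [ 506.84 -322.1    20.  ]]
front edge w1 [[ 316.25 -303.51   20.  ]
 [ 316.79 -309.5    20.  ]
 [ 340.61  158.21   20.  ]]
fin tip [[ 600.18 -109.79   60.  ]] homes [[ 630.06 -215.67   22.  ]
 [ 641.85   -7.92   22.  ]
 [ 646.26   64.61   22.  ]
 [ 649.6   133.24   22.  ]]
```

Base and rim rays agree: glass R is at (467,-135.7) and glass L at (459.6,-63). In box axes that is (-51,-102) and (-62,-30), so the travel is about 162 and 173 mm. The fin at y=-68 checks out. Next I move behind L, tilt 5° so the fingertips lead, and descend to about z=34.

Emit:
servo_tool(deltas=[[[0.0325,0.0079,0],[0,0,0]],[[0.0325,0.0079,0],[0,0,0]],[[0.0325,0.0079,0],[0,0,0]],[[0.0325,0.0079,0],[0,0,0]],[[0.0325,0.0079,0],[0,0,0]],[[0,0,0],[0,-5,0]],[[0,0,0],[0,0,0]],[[0.0028,0,0.0319],[0,0,0]],[[0.0028,0,0.0319],[0,0,0]],[[0.0028,0,0.0319],[0,0,0]],[[0.0028,0,0.0319],[0,0,0]],[[0.0014,0,0.016],[0,0,0]],[[0.0014,0,0.016],[0,0,0]],[[0.0014,0,0.016],[0,0,0]],[[0.0014,0,0.016],[0,0,0]],[[0,0,0],[0,0,0]],[[0,0,0],[0,0,0]]])

```text
time: 6.5
tool_pos: [397.6, -59.6, 34.7]
tcp_rot: [3.142, 0.087, 3.08]
contact_force: [-0.1, 0.0, 0.5]
grip_width: 23.5
finger_force: 0.0
```

```bash
cat > st.py <<'E'
from h import *
def st():
    o=bot.get_obs();p=o["tool_pos"];d=np.array([.9981,-.0616]);v=np.array([.0616,.9981])
    print(o["time"],p,R.from_euler("xyz",o["tcp_rot"]).as_matrix()[:,2],"f,s",p[:2]@d,p[:2]@v,"F",o["contact_force"],o["grip_width"])
E
python3 - <<'E'
from st import *
st(); i=bot.capture("wrist");m=bot.camera_model("wrist");np.savez("w4.npz",i=i,**m)
cv2.imwrite("pics/w4.png",i[:,:,::-1])
E
```

```text
6.5 [397.64 -59.63  34.68] [ 0.09 -0.01 -1.  ] f,s 400.56134011077796 -35.019497849291355 F [-0.14  0.01  0.52] 23.546480577467097
```

View pics/w4.png

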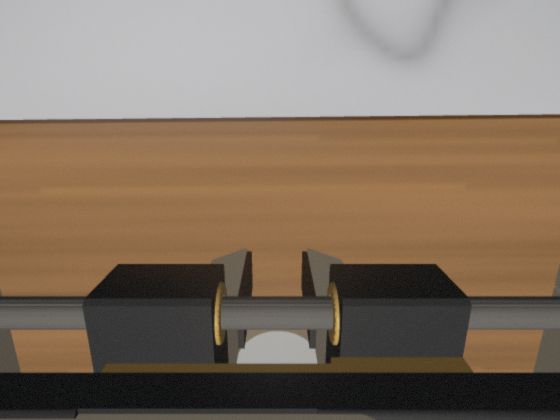

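The glass's base disc is centred between the fingers (column 277), so I start the push slowly.

Emit:
servo_tool(deltas=[[[-0.005,0,0.00044],[0,0,0]],[[-0.005,0,0.00044],[0,0,0]],[[-0.005,0,0.00044],[0,0,0]],[[-0.005,0,0.00044],[0,0,0]],[[-0.003,0,0.00026],[0,0,0]],[[-0.003,0,0.00026],[0,0,0]],[[-0.003,0,0.00026],[0,0,0]],[[-0.003,0,0.00026],[0,0,0]],[[-0.003,0,0.00026],[0,0,0]],[[-0.004,0,0.00035],[0,0,0]],[[-0.005,-0.0002,0.00044],[0,0,0]],[[-0.005,-0.0002,0.00044],[0,0,0]],[[-0.005,-0.0002,0.00044],[0,0,0]],[[-0.005,-0.0002,0.00044],[0,0,0]],[[-0.005,-0.0002,0.00044],[0,0,0]]])

```text
time: 8.43
tool_pos: [461.6, -64.4, 34.4]
tcp_rot: [3.141, 0.087, 3.08]
contact_force: [-0.5, -0.6, 0.2]
grip_width: 24.0
finger_force: 0.3
```

Run:
```python
from st import *
st(); i=bot.capture("side");t=bot.capture("top")
cv2.imwrite("pics/s5.png",np.hstack([cv2.resize(i[180:330,200:400],(400,300)),cv2.resize(t[150:300,230:430],(400,300))])[:,:,::-1])
```

```text
8.425 [461.56 -64.4   34.35] [ 0.09 -0.01 -1.  ] f,s 464.6466579605332 -35.84315781834747 F [-0.53 -0.55  0.16] 24.031726980482752
```

View pics/s5.png

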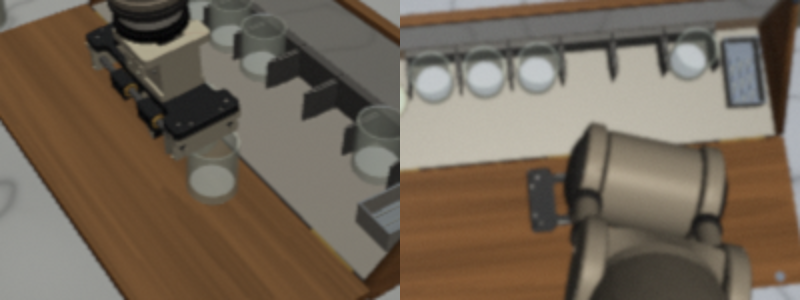

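R is untouched, and L is moving ahead of the fingers (hidden by the gripper). I continue up to the slot mouth.

Emit:
servo_tool(deltas=[[[-0.006,-0.0002,0.00052],[0,0,0]],[[-0.006,-0.0002,0.00052],[0,0,0]],[[-0.006,-0.0002,0.00052],[0,0,0]],[[-0.006,-0.0002,0.00052],[0,0,0]],[[-0.006,-0.0002,0.00052],[0,0,0]],[[-0.006,-0.0002,0.00052],[0,0,0]],[[-0.006,-0.0002,0.00052],[0,0,0]],[[-0.006,-0.0002,0.00052],[0,0,0]],[[-0.006,0,0.00052],[0,0,0]],[[-0.006,0,0.00052],[0,0,0]],[[-0.006,0,0.00052],[0,0,0]],[[-0.006,0,0.00052],[0,0,0]],[[-0.005,0,0.00044],[0,0,0]],[[-0.004,0,0.00035],[0,0,0]],[[-0.003,0,0.00026],[0,0,0]]])

```text
time: 10.4
tool_pos: [545.5, -71.1, 34.4]
tcp_rot: [3.141, 0.087, 3.08]
contact_force: [-0.4, -0.2, 0.7]
grip_width: 24.3
finger_force: 0.3
```

Run:
```python
from st import *
st(); i=bot.capture("side");w=bot.capture("wrist")
cv2.imwrite("pics/s6.png",np.hstack([cv2.resize(i[150:300,240:440],(400,300)),cv2.resize(w[210:420,140:420],(400,300))])[:,:,::-1])
```

```text
10.4 [545.47 -71.13  34.39] [ 0.09 -0.01 -1.  ] f,s 548.8174059592927 -37.38974445838363 F [-0.41 -0.23  0.67] 24.269851646793068
```

View pics/s6.png

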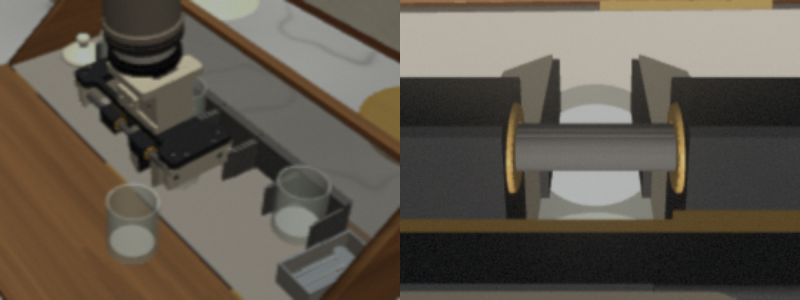

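The glass sits centred in the cradle and upright. I now push it slowly into the slot.

Emit:
servo_tool(deltas=[[[-0.003,0,0.00026],[0,0,0]],[[-0.003,0,0.00026],[0,0,0]],[[-0.003,0,0.00026],[0,0,0]],[[-0.003,0,0.00026],[0,0,0]],[[-0.003,0,0.00026],[0,0,0]],[[-0.003,0,0.00026],[0,0,0]],[[-0.003,0,0.00026],[0,0,0]],[[-0.003,0,0.00026],[0,0,0]],[[-0.003,0,0.00026],[0,0,0]],[[-0.003,0,0.00026],[0,0,0]],[[-0.003,0,0.00026],[0,0,0]],[[-0.003,0,0.00026],[0,0,0]],[[-0.003,0,0.00026],[0,0,0]],[[-0.002,0,0.00017],[0,0,0]],[[-0.002,0,0.00017],[0,0,0]],[[-0.001,0,9e-05],[0,0,0]]])

```text
time: 12.5
tool_pos: [589.5, -73.9, 34.4]
tcp_rot: [3.141, 0.087, 3.08]
contact_force: [0.9, -0.0, -0.2]
grip_width: 24.0
finger_force: 0.3
```

Emit:
servo_tool(deltas=[[[-0.001,0,9e-05],[0,0,0]],[[-0.001,0,9e-05],[0,0,0]],[[-0.001,0,9e-05],[0,0,0]]])

```text
time: 12.88
tool_pos: [592.4, -74.0, 34.4]
tcp_rot: [3.141, 0.087, 3.08]
contact_force: [-0.8, -0.0, -0.2]
grip_width: 23.9
finger_force: 0.3
```

```bash
python3 -c "from st import *;st()"
```

```text
12.875 [592.39 -74.02  34.44] [ 0.09 -0.01 -1.  ] f,s 595.8206229514655 -37.38515565452934 F [-0.79 -0.05 -0.19] 23.87813701449529
```

Expected home is f≈602. I go on in 1 mm steps, watching the force.

Emit:
servo_tool(deltas=[[[-0.001,0,9e-05],[0,0,0]],[[-0.001,0,9e-05],[0,0,0]],[[-0.001,0,9e-05],[0,0,0]]])

```text
time: 13.25
tool_pos: [595.4, -74.2, 34.4]
tcp_rot: [3.141, 0.087, 3.08]
contact_force: [-0.9, -0.3, 0.3]
grip_width: 23.8
finger_force: 0.3
```

Emit:
servo_tool(deltas=[[[-0.001,0,9e-05],[0,0,0]],[[-0.001,0,9e-05],[0,0,0]]])

```text
time: 13.5
tool_pos: [597.4, -74.4, 34.4]
tcp_rot: [3.141, 0.087, 3.08]
contact_force: [-0.7, 0.9, 0.4]
grip_width: 23.6
finger_force: 0.3
```

Emit:
servo_tool(deltas=[[[-0.001,0,9e-05],[0,0,0]]])

```text
time: 13.62
tool_pos: [598.4, -74.4, 34.4]
tcp_rot: [3.142, 0.087, 3.08]
contact_force: [0.2, -0.3, 0.5]
grip_width: 23.7
finger_force: 0.3
```

Emit:
servo_tool(deltas=[[[-0.001,0,9e-05],[0,0,0]]])

```text
time: 13.75
tool_pos: [599.5, -74.5, 34.4]
tcp_rot: [3.142, 0.087, 3.08]
contact_force: [-0.5, 0.5, 0.4]
grip_width: 23.9
finger_force: 0.3
```

Emit:
servo_tool(deltas=[[[-0.001,0,9e-05],[0,0,0]]])

```text
time: 13.88
tool_pos: [600.4, -74.6, 34.4]
tcp_rot: [3.142, 0.087, 3.08]
contact_force: [-0.4, 0.3, 0.1]
grip_width: 23.7
finger_force: 0.3
```

Emit:
servo_tool(deltas=[[[-0.001,0,9e-05],[0,0,0]]])

```text
time: 14.0
tool_pos: [601.5, -74.6, 34.4]
tcp_rot: [3.142, 0.087, 3.08]
contact_force: [-0.9, -0.1, -0.1]
grip_width: 23.9
finger_force: 0.3
```

Run:
```python
from st import *
st(); s=bot.capture("side");w=bot.capture("wrist")
cv2.imwrite("pics/s7.png",np.hstack([cv2.resize(s[150:300,260:460],(400,300)),cv2.resize(w[210:420,140:420],(400,300))])[:,:,::-1])
```

```text
14.0 [601.45 -74.6   34.43] [ 0.09 -0.01 -1.  ] f,s 604.9066255341974 -37.411089134291444 F [-0.87 -0.06 -0.11] 23.85083036475907
```

View pics/s7.png

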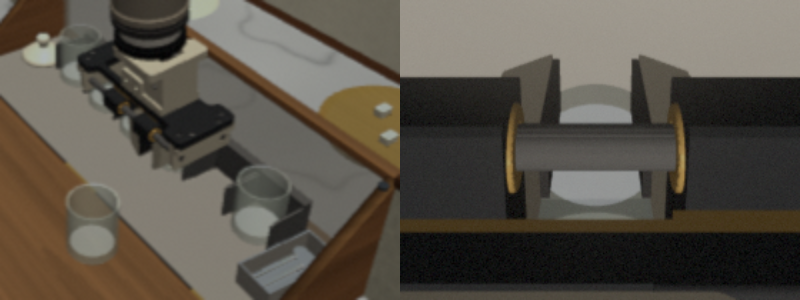

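The glass is upright and still centred in the cradle, with no stop felt yet. I continue.

Emit:
servo_tool(deltas=[[[-0.001,0,9e-05],[0,0,0]]])

```text
time: 14.22
tool_pos: [602.4, -74.6, 34.4]
tcp_rot: [3.141, 0.087, 3.08]
contact_force: [-0.4, 0.3, 0.1]
grip_width: 24.1
finger_force: 0.3
```

Emit:
servo_tool(deltas=[[[-0.001,0,9e-05],[0,0,0]]])

```text
time: 14.35
tool_pos: [602.8, -74.6, 34.3]
tcp_rot: [3.141, 0.086, 3.08]
contact_force: [-4.1, -0.7, 2.0]
grip_width: 23.9
finger_force: 2.1
```

Run:
```python
from st import *
st(); m=bot.camera_model("wrist")
p=plane(m,[(140+595*.7-280,210+84*.7)],20)[0]; print("near foot of glass",p,"f",p[:2]@[.9981,-.0616])
o=bot.get_obs(); E=None
T=R.from_euler("xyz",o["tcp_rot"]).as_matrix()
# finger tip check: project tip front corners
print(project(m,[o["tool_pos"]+T@np.array(q) for q in[(-9.5,12,0),(9.5,12,0),(-9.5,-12,0),(9.5,-12,0)]]))
```

```text
14.35 [602.76 -74.6   34.25] [ 0.09 -0.   -1.  ] f,s 606.2150383517062 -37.33002876145677 F [-4.09 -0.72  1.98] 23.909288973455233
near foot of glass [610.45 -75.08  20.  ] f 613.913831517154
[[300.83 287.82]
 [301.61 252.25]
 [252.21 287.79]
 [251.46 252.22]]
```

The pad contact is felt at f≈606 (-4 N), and the glass centre measures f≈641, so L is home. I back off, lift and go behind R.

Emit:
servo_tool(deltas=[[[0.002,0,-0.00017],[0,0,0]],[[0.004,0,-0.00035],[0,0,0]],[[0.01,0,-0.00087],[0,0,0]],[[0.015,0,-0.0013],[0,0,0]],[[0.0155,0,-0.00135],[0,0,0]],[[-0.0017,0,-0.0199],[0,0,0]],[[-0.0017,0,-0.0199],[0,0,0]],[[-0.0017,0,-0.0199],[0,0,0]],[[-0.0017,0,-0.0199],[0,0,0]],[[0.0246,-0.01155,-0.00215],[0,0,0]],[[0.0246,-0.01155,-0.00215],[0,0,0]],[[0.0246,-0.01155,-0.00215],[0,0,0]],[[0.0246,-0.01155,-0.00215],[0,0,0]],[[0.0246,-0.01155,-0.00215],[0,0,0]],[[0.0246,-0.01155,-0.00215],[0,0,0]],[[0,0,0],[0,0,0]],[[0,0,0],[0,0,0]]])

```text
time: 16.48
tool_pos: [405.1, -132.0, 114.6]
tcp_rot: [-3.141, 0.089, 3.08]
contact_force: [0.1, 0.5, 0.5]
grip_width: 23.8
finger_force: 0.0
```

```bash
python3 -c "
from st import *
from meas import ell
st();m=bot.camera_model('top');i=bot.capture('top');cv2.imwrite('pics/t8.png',cv2.resize(i[140:320,180:440],(780,540))[:,:,::-1])"
```

```text
16.475 [ 405.11 -132.01  114.57] [ 0.09 -0.01 -1.  ] f,s 412.4685644348232 -106.80637988709802 F [0.14 0.5  0.52] 23.754877025615407
```

View pics/t8.png

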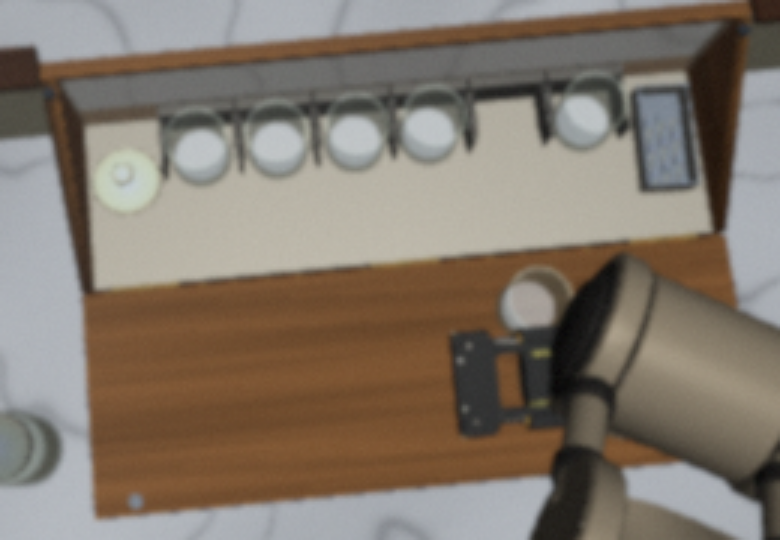

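L at (430,125) in the crop lines up with the other home glasses, and the remaining slot at about (507,120) is free. R is still in place, so I descend behind it and start pushing.

Emit:
servo_tool(deltas=[[[0.0014,0,0.0159],[0,0,0]],[[0.0014,0,0.0159],[0,0,0]],[[0.0014,0,0.0159],[0,0,0]],[[0.0014,0,0.0159],[0,0,0]],[[0.0014,0,0.0159],[0,0,0]],[[0,0,0],[0,0,0]],[[-0.005,0,0.00044],[0,0,0]],[[-0.005,0,0.00044],[0,0,0]],[[-0.005,0,0.00044],[0,0,0]],[[-0.003,0,0.00026],[0,0,0]],[[-0.003,0,0.00026],[0,0,0]],[[-0.003,0,0.00026],[0,0,0]],[[-0.003,0,0.00026],[0,0,0]],[[-0.003,0,0.00026],[0,0,0]],[[-0.004,0,0.00035],[0,0,0]],[[-0.005,0.0001,0.00044],[0,0,0]],[[-0.005,0.0001,0.00044],[0,0,0]],[[-0.005,0.0001,0.00044],[0,0,0]],[[-0.005,0.0001,0.00044],[0,0,0]],[[-0.005,0.0001,0.00044],[0,0,0]]])

```text
time: 19.02
tool_pos: [463.9, -135.1, 34.4]
tcp_rot: [3.141, 0.087, 3.08]
contact_force: [-0.8, -0.4, -0.2]
grip_width: 23.9
finger_force: 0.3
```

Emit:
servo_tool(deltas=[[[-0.006,0.0001,0.00052],[0,0,0]],[[-0.006,0.0001,0.00052],[0,0,0]],[[-0.006,0.0001,0.00052],[0,0,0]],[[-0.006,0.0001,0.00052],[0,0,0]],[[-0.006,0.0001,0.00052],[0,0,0]],[[-0.006,0.0001,0.00052],[0,0,0]],[[-0.006,0.0001,0.00052],[0,0,0]],[[-0.006,0,0.00052],[0,0,0]],[[-0.006,0,0.00052],[0,0,0]],[[-0.006,0,0.00052],[0,0,0]],[[-0.005,0,0.00044],[0,0,0]],[[-0.004,0,0.00035],[0,0,0]],[[-0.003,0,0.00026],[0,0,0]]])

```text
time: 20.65
tool_pos: [536.0, -138.8, 34.5]
tcp_rot: [3.141, 0.087, 3.08]
contact_force: [-1.3, -0.1, 1.1]
grip_width: 23.8
finger_force: 0.3
```

Run:
```python
from st import *
st(); s=bot.capture("side");w=bot.capture("wrist")
cv2.imwrite("pics/s9.png",np.hstack([cv2.resize(s[180:330,260:460],(400,300)),cv2.resize(w[210:420,140:420],(400,300))])[:,:,::-1])
```

```text
20.65 [ 536.   -138.79   34.48] [ 0.09 -0.01 -1.  ] f,s 543.5302489681826 -105.51002219124788 F [-1.25 -0.07  1.06] 23.76702030142603
```

View pics/s9.png

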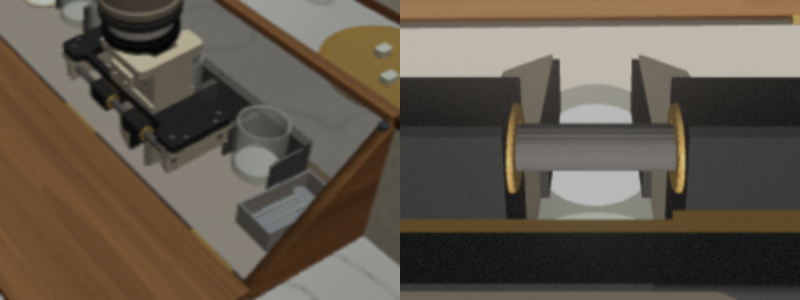

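R sits centred in the cradle and upright. I push it on into the slot slowly.

Emit:
servo_tool(deltas=[[[-0.003,0,0.00026],[0,0,0]],[[-0.003,0,0.00026],[0,0,0]],[[-0.003,0,0.00026],[0,0,0]],[[-0.003,0,0.00026],[0,0,0]],[[-0.003,0,0.00026],[0,0,0]],[[-0.003,0,0.00026],[0,0,0]],[[-0.003,0,0.00026],[0,0,0]],[[-0.003,0,0.00026],[0,0,0]],[[-0.003,0,0.00026],[0,0,0]],[[-0.003,0,0.00026],[0,0,0]],[[-0.003,0,0.00026],[0,0,0]]])

```text
time: 22.12
tool_pos: [569.1, -140.8, 34.5]
tcp_rot: [3.141, 0.087, 3.08]
contact_force: [-0.5, -0.9, 0.1]
grip_width: 23.9
finger_force: 0.3
```

Emit:
servo_tool(deltas=[[[-0.003,0,0.00026],[0,0,0]],[[-0.003,0,0.00026],[0,0,0]],[[-0.003,0,0.00026],[0,0,0]],[[-0.003,0,0.00026],[0,0,0]],[[-0.003,0,0.00026],[0,0,0]],[[-0.003,0,0.00026],[0,0,0]],[[-0.003,0,0.00026],[0,0,0]],[[-0.002,0,0.00017],[0,0,0]],[[-0.001,0,9e-05],[0,0,0]]])

```text
time: 23.25
tool_pos: [593.0, -142.3, 34.5]
tcp_rot: [3.141, 0.087, 3.08]
contact_force: [-0.5, -0.3, -0.6]
grip_width: 23.8
finger_force: 0.3
```

```bash
python3 -c "from st import *;st()"
```

```text
23.25 [ 593.02 -142.28   34.52] [ 0.09 -0.01 -1.  ] f,s 600.661961795322 -105.47816865422152 F [-0.54 -0.26 -0.6 ] 23.820229835709842
```

Emit:
servo_tool(deltas=[[[-0.001,0,9e-05],[0,0,0]],[[-0.001,0,9e-05],[0,0,0]],[[-0.001,0,9e-05],[0,0,0]]])

```text
time: 23.62
tool_pos: [595.9, -142.5, 34.6]
tcp_rot: [3.142, 0.087, 3.08]
contact_force: [0.1, 0.2, -0.1]
grip_width: 23.9
finger_force: 0.3
```

Emit:
servo_tool(deltas=[[[-0.001,0,9e-05],[0,0,0]]])

```text
time: 23.75
tool_pos: [597.0, -142.5, 34.5]
tcp_rot: [3.141, 0.087, 3.08]
contact_force: [-0.7, 0.2, -0.3]
grip_width: 24.0
finger_force: 0.3
```

Emit:
servo_tool(deltas=[[[-0.001,0,9e-05],[0,0,0]]])

```text
time: 23.88
tool_pos: [598.0, -142.6, 34.5]
tcp_rot: [3.142, 0.087, 3.08]
contact_force: [-1.0, -0.4, 0.5]
grip_width: 23.9
finger_force: 0.3
```

Emit:
servo_tool(deltas=[[[-0.001,0,9e-05],[0,0,0]]])

```text
time: 24.0
tool_pos: [599.0, -142.7, 34.5]
tcp_rot: [3.141, 0.087, 3.08]
contact_force: [-1.5, -0.7, -0.3]
grip_width: 24.1
finger_force: 0.5
```

Emit:
servo_tool(deltas=[[[-0.0006,0,5e-05],[0,0,0]]])

```text
time: 24.12
tool_pos: [599.1, -142.6, 34.4]
tcp_rot: [3.141, 0.086, 3.08]
contact_force: [-3.0, -0.5, 1.1]
grip_width: 23.8
finger_force: 1.3
```

Emit:
servo_tool(deltas=[[[0,0,0],[0,0,0]]])

```text
time: 24.25
tool_pos: [599.1, -142.6, 34.4]
tcp_rot: [3.141, 0.086, 3.08]
contact_force: [-2.5, -0.2, 0.3]
grip_width: 24.0
finger_force: 1.2
```

The stop is felt (-3 N at f≈606.8), so R is home. I retreat and lift clear.

Emit:
servo_tool(deltas=[[[0.002,0,-0.00017],[0,0,0]],[[0.004,0,-0.00035],[0,0,0]],[[0.01,0,-0.00087],[0,0,0]],[[0.015,0,-0.0013],[0,0,0]],[[0.016,0,-0.0014],[0,0,0]],[[-0.0017,0,-0.0199],[0,0,0]],[[-0.0026,0,-0.0299],[0,0,0]],[[-0.0026,0,-0.0299],[0,0,0]],[[-0.0026,0,-0.0299],[0,0,0]],[[0.032,0,-0.0118],[0,0,0]],[[0.032,0,-0.0118],[0,0,0]],[[0.032,0,-0.0118],[0,0,0]],[[0.032,0,-0.0118],[0,0,0]],[[0.032,0,-0.0118],[0,0,0]],[[0,0,0],[0,0,0]],[[0,0,0],[0,0,0]]])

```text
time: 26.25
tool_pos: [388.4, -129.9, 189.5]
tcp_rot: [-3.141, 0.089, 3.08]
contact_force: [0.6, 0.1, 0.2]
grip_width: 24.1
finger_force: 0.0
```

Run:
```python
from st import *
st(); s=bot.capture("side");t=bot.capture("top")
cv2.imwrite("pics/s10.png",np.hstack([cv2.resize(s[130:310,240:480],(400,300)),cv2.resize(t[140:290,200:430],(400,261),interpolation=2)[:261].copy() if 0 else cv2.resize(t[140:312,200:430],(400,300))])[:,:,::-1])
```

```text
26.25 [ 388.43 -129.92  189.54] [ 0.09 -0.01 -1.  ] f,s 395.69396777439925 -105.74497562922234 F [0.65 0.13 0.24] 24.058861799160166
```

View pics/s10.png

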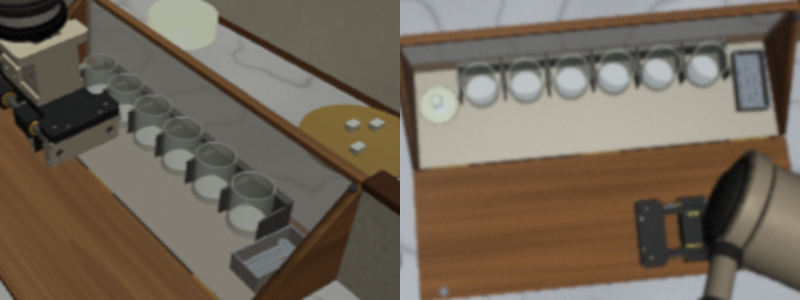

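Both views show all six glasses upright and in line in their slots, the flap empty, and the lid and spoon holder unmoved. The arm is clear, so I hand in.

```bash
python3 -c "from plant import bot;print(bot.close_job())"
```

```text
the job is handed in; nothing more can be done
None
```

Both stray glasses were slid upright into their slots until they touched the back pads (at most about 4 N). All six are home, the lid, spoon holder and shaker were not touched, and the job was handed in at about 26 s.

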